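Draw a poster tube out of a part-closed carton

TASK

A poster tube lies in the shipping carton on the counter, with its ends caught beneath the carton's two stiff end flaps: slide it under the long flap, tip its other end up through the opening and draw it out. Thin card crushes, so pinch the tube with less than 20 N, do not force it against the carton, and leave the things around alone. Finish holding the tube in the gripper, level and still, all of it more than a hand's breadth (100 mm) above the top of the carton.

Things in the scene. Friction and masses are not known exactly. Their poses are not given: they have to be found in the camera images.
- tube_center (a point): Centre of the poster tube: smooth straight white card cylinder, 300 mm long, 30 mm in diameter, red end caps, two blue bands 60 mm either side of its middle. x axis = along the tube, towards the end that starts under the carton's short flap. It lies on the carton's floor (axis 19 mm above the table) and can roll.
- tube: The same tube; origin on its surface half-way along, 15 mm off its axis; x axis along the tube. 60 to 130 g, evenly spread. Thin card: it crushes if pinched harder than 20 N; a pinch of about 10 N carries it well.
- tube_long_end (a point): Centre of the tube's end face that starts 20 to 50 mm beneath the long flap (150 mm from the tube's centre along its -x).
- tube_short_end (a point): Centre of the tube's other end face, which starts 30 to 60 mm beneath the short flap (150 mm from the tube's centre along its +x).
- carton: Shallow brown card carton that cannot move, outside 408 x 195 mm, 70 mm high. Origin under its middle at table height; x axis along its length towards the short-flap end, z up. Inside 400 long (x -200 to 200), 180 wide (y -90 to 90), floor 4 mm above the table. Its two ends are covered by stiff level flaps.
- long_flap_edge (a point): Middle of the long flap's free edge, on its top. The flap is fixed, full width, 4 mm thick, top 70 and underside 66 mm above the table, and covers carton x = -200 to -90. Only beneath it is there room to push the tube along until the other end is free of the short flap. Axes as the carton's.
- short_flap_edge (a point): Middle of the short flap's free edge, on its top. Fixed, full width, same heights; it covers carton x = 130 to 200. Axes as the carton's.
- opening (a point): Centre of the opening between the flaps, 70 mm above the table, 20 mm from the carton's middle along its +x. It is 220 mm (x) by 180 mm (y): too short for the tube to pass level. Axes as the carton's.
- cds: Bystander, to be left alone: three stacked CD cases, 127 x 144 x 30 mm; origin at the centre of its underside.
- mug: Bystander, to be left alone: blue mug, 82 across and 95 high, in mm; origin at the centre of its underside.
- brush: Bystander, to be left alone: dark wooden record brush, 45 x 105 x 25 mm; origin at the centre of its underside.
- dispenser: Bystander, to be left alone: black tape dispenser, 150 x 60, 78 high, in mm; origin at the centre of its underside.
- marker: Bystander, to be left alone: black and green marker pen, 125 x 16 x 14 mm; origin at the centre of its underside.

How it is judged:
On the way:
1. one end of the tube is up through the opening while the other is still inside the carton (((height (world z) of tube_short_end above 0.085 m and height (world z) of tube_long_end below 0.055 m) or (height (world z) of tube_long_end above 0.085 m and height (world z) of tube_short_end below 0.055 m))), for 0.1 s.
At the end, for the whole second after the job is handed in: The tube is held in the fingers, level within 15 degrees, moving slower than 30 mm/s, touching the carton nowhere, all of it 100 mm or more above the carton's top (the end faces' centres over 184 mm above the table) (height (world z) of each of tube_long_end, tube_short_end above 0.184 m and angle between tube_center's own x axis and vertical between 1.31 and 1.83 rad and contact force between the fingers and tube above 1 N and contact force between carton and tube below 0.1 N and linear speed of tube below 0.03 m/s); the arm keeps its last pose, push and grip.
It fails at once if the tube is squeezed by the fingers with more than 20 N a side (40 N in all) (contact force between the fingers and tube above 40 N).
It fails at once if the tube is forced against the carton with more than 25 N (contact force between carton and tube above 25 N).
It fails at once if one of the things around the carton is moved more than 25 mm (distance of any of cds, mug, brush, dispenser, marker from where it was at the start of the episode above 0.025 m).
It also fails if it takes over 40 s, if anything falls off the work surface, if the arm or the gripper's body presses on something with over 40 N, if the wrist force passes 120 N, or if a joint passes its speed limit or range.

ROBOT

A 6-joint arm with a two-finger parallel gripper is mounted at the origin on the work surface. World frame = base frame: x ahead of the robot, y to its left, z up, the work surface at z = 0. Lengths are in m, angles in rad, forces in N, time in s.
With the tool pointing down it reaches from about 0.3 to 0.875 m from the base axis. Payload 6.4 kg.
Tool frame: the origin (TCP) lies midway between the tips of the shut fingers; the grasp point (between the pads) lies 19 mm behind it; z points along the fingers, y is the line along which they close (so a half turn about z gives the same grasp; the last joint's range is limited). The gripper opens to 85 mm and grips with 20 to 120 N. Pads are 22 mm wide; open, the fingers measure 114 mm over their backs; the gripper's body (76 mm by 85 mm) begins 54 mm behind the grasp point. The pads swing forward as they close: fully open they stand 13 mm farther back than shut.
Start: joints at [1.101, 0.181, 1.607, -0, 1.354, -0.206], TCP at [0.15, 0.555, 0.231] pointing down, gripper open.
Joint ranges: [-2.99, 2.99], [-0.89, 2.07], [0.3, 2.58], [-1.14, 4.28], [0, 2.63], [-3.12, 3.12]. Speed limits (rad/s): [2.57, 2.57, 3.01, 3.14, 3.14, 3.14].

INTERFACE

Orientations are given as a unit quaternion [x, y, z, w].
In Python, from bench import robot gives the robot as it stands.
- The arm moves only by the shell command python3 -m inch 'ROWS'. ROWS is text: rows parted by semicolons, each of 7 numbers parted by spaces: the turn, a rotation vector about the tool's x, y, z each as a share of pi/2 rad, from -1 to 1, then the shift along the tool's x, y, z each as a share of 75 mm, from -1 to 1, then the closure, from 0 (fully open) to 1 (shut). In form: wx wy wz tx ty tz hand; .... A call has 1 to 10 rows; each row shifts and turns the commanded pose from where the row before left it, along the tool's axes as they then stand; what a row does not reach is not made up. A row lasts 1/8 s, in which the tool goes at most 62.5 mm and 10.7 degrees, less where a joint would pass 70% of its speed; a pose out of reach is approached as far as the arm can. A call with a number of a shift or a turn outside -1 to 1 is refused whole. A call with a gripper value outside its range is refused whole. The fingers move at their own pace and stop on an object; the grip force is fixed at half the most. Time passes only in rows, so rows that do not move let the fingers close. It gives the time, the measured TCP pose, the force, the opening and the grip force at its end, in the units of the state.
- robot.state(): the state, without advancing time (a new reading comes with each control period).
- robot.grab_frame(name): name is "scene" or "side" or "wrist"; returns the picture (400x640x3 uint8, red, green, blue); there is no depth.
- robot.camera_params(name): a dict with "fx", "fy", "cx", "cy" (pixels), "k1" (the pictures are not rectified: a ray, as slopes to the right and down, at radius r is drawn at 1 + k1 r^2 times it, then the intrinsics apply), "position" and "rotation" of the camera in the world; the wrist camera has in their place "tool_from_camera" (4x4, takes a point from camera to tool coordinates, whose origin is the TCP and whose axes are the flange's). Camera axes: x right, y down, z forward; pixel columns grow to the right and rows downward; lengths in m; the calibration is good to about 2 mm. A picture is of the moment at which its call begins: read the wrist's pose just before it. camera_params takes no time and is no camera call.
- robot.hand_in(): hands the job in; it is judged then, once.
The state is a dict: "time_s": time; "joint_positions": joint angles; "dq": joint speeds; "tau": joint torques, N m; "ee_pos": TCP position; "eef_rot": TCP orientation; "contact_force": force on the tool from outside, world axes, zero at the start; "torque": the same for the moment, N m; "grip_width": finger opening in m; "grip_force": force on a finger pad.
Only numpy, scipy, OpenCV 4.12 (cv2) and the standard library are available. Lean on these libraries where they do the work, as an engineer would, in place of code of your own. Each camera call takes 0.05 s, during which the arm holds its last target. There are 200 camera calls.

## Working session

There is one attempt and no reset: what is moved stays moved. The work goes in short steps, Python scripts to look and compute and a shell command to move; the robot and the scene stay as the last step left them, time stands still between calls to the robot, and variables do not carry over. Pictures are saved under pics/ and viewed, at most 10 in all, crops included, and the job is handed in when it is done.

```bash
ls; mkdir -p pics; python3 - <<'E'
from bench import robot
import cv2,numpy as np
ims=[]
for n in("scene","side","wrist"):
    im=robot.grab_frame(n); cv2.imwrite(f"pics/{n}0.png",im[:,:,::-1])
    p=robot.camera_params(n); print(n,{k:np.round(v,4).tolist() for k,v in p.items()})
s=robot.state();print(s)
E
```

```text
pics
scene {'fx': 406.8274, 'fy': 406.8274, 'cx': 311.1411, 'cy': 195.1372, 'k1': -0.0894, 'position': [1.4905, -0.1648, 1.0807], 'rotation': [0.703, 0.6013, -0.2439, -0.2911]}
side {'fx': 386.9467, 'fy': 386.9467, 'cx': 316.6676, 'cy': 193.5032, 'k1': 0.0189, 'position': [0.1435, -0.9988, 0.8623], 'rotation': [0.8694, -0.1723, 0.0781, -0.4564]}
wrist {'fx': 298.9827, 'fy': 298.9827, 'cx': 318.1824, 'cy': 209.1153, 'k1': -0.0555, 'tool_from_camera': [[0.0002, -0.9504, -0.3109, 0.0811], [1.0, 0.0, 0.0006, -0.0007], [-0.0006, -0.3109, 0.9504, -0.1425], [0.0, 0.0, 0.0, 1.0]]}
{'time_s': 0.15, 'joint_positions': array([ 1.10068403e+00,  1.81388157e-01,  1.60777349e+00,  1.58392940e-05,
        1.35382803e+00, -2.06285865e-01]), 'dq': array([-0.0012582 , -0.00116657, -0.00378538,  0.00019662, -0.0003918 ,
       -0.00135804]), 'tau': array([ 4.30396922e-04, -4.45263183e+01, -3.51687992e+01, -4.32247243e-04,
        5.86781549e-03, -3.48684921e-05]), 'ee_pos': array([0.14971788, 0.55472092, 0.23058346]), 'eef_rot': array([ 1.31532639e-01,  9.91311594e-01, -6.56378179e-04, -2.39053125e-04]), 'contact_force': array([ 0.05508111, -0.2756372 , -0.42785371]), 'torque': array([-0.01120191,  0.05151443,  0.01304876]), 'grip_force': 0.0, 'grip_width': 0.08531330640813196}
```

View pics/scene0.png

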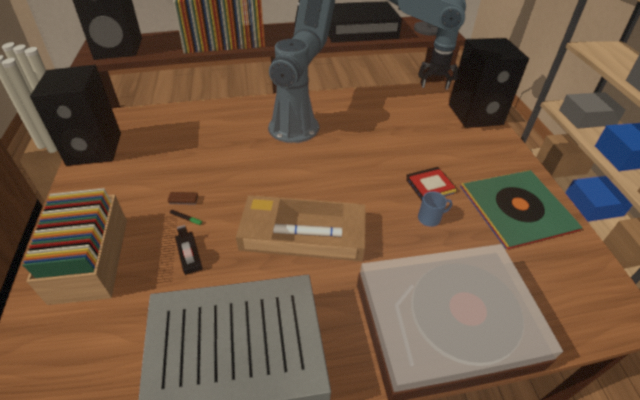

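View pics/side0.png

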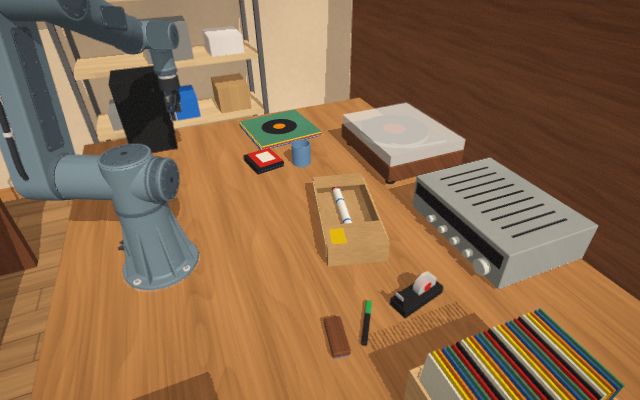

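The scene picture shows the carton at about (238-366, 197-258): the long flap with its yellow label is on the left (world -y), the short flap on the right. The tube is visible at (275-343, 231), with the mug at (432, 208) close to the short end. In the side picture the carton is at (313-388, 177-263), with the yellow label (338, 236) on the near (-y) end.

```bash
cat > h.py <<'E'
from bench import robot
import cv2,numpy as np
from scipy.spatial.transform import Rotation as R
def cam(n):
    p=robot.camera_params(n)
    if n=="wrist":
        s=robot.state();T=np.array(p["tool_from_camera"]);Rt=R.from_quat(s["eef_rot"]).as_matrix()
        return p,Rt@T[:3,:3],Rt@T[:3,3]+s["ee_pos"]
    r=np.array(p["rotation"]); M=R.from_quat(r).as_matrix() if r.size==4 else r
    return p,M,np.array(p["position"])
def ray(c,uv):
    p,M,o=c
    K=np.array([[p["fx"],0,p["cx"]],[0,p["fy"],p["cy"]],[0,0,1.]])
    x=cv2.undistortPoints(np.array([[uv]],float),K,np.array([p["k1"],0,0,0.]))[0,0]
    return M@np.array([x[0],x[1],1])
def onz(c,uv,z):
    d=ray(c,uv);o=c[2];return o+d*(z-o[2])/d[2]
E
python3 - <<'E'
import cv2
a=cv2.imread("pics/scene0.png")[185:265,225:380];b=cv2.imread("pics/side0.png")[165:275,300:400]
cv2.imwrite("pics/c1.png",cv2.resize(a,None,fx=5,fy=5,interpolation=2))
cv2.imwrite("pics/c2.png",cv2.resize(b,None,fx=5,fy=5,interpolation=2))
E
```

```text
(no output)
```

View pics/c1.png

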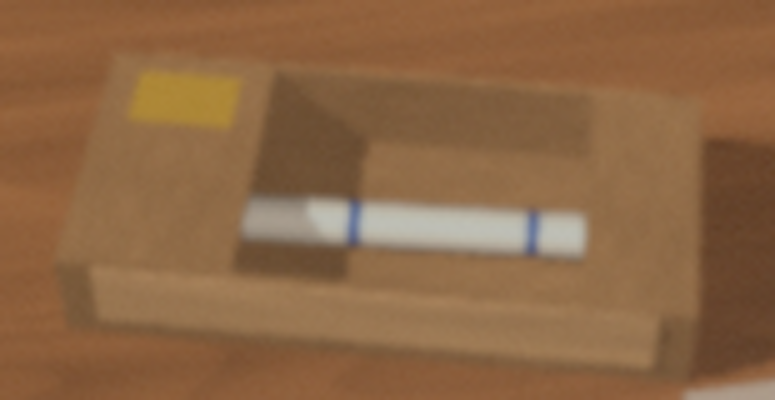

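View pics/c2.png

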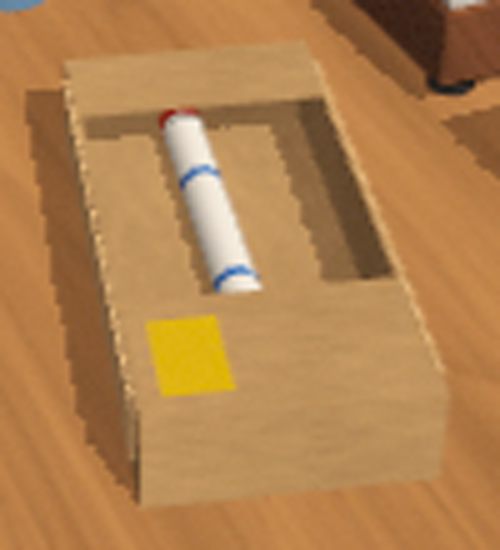

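The crops show the carton's top corners, the opening's edges and the two blue bands. In crop 1 the bands are at (354,222) and (532,233); in crop 2 they are at (200,177) and (237,278). The red cap is visible at (180,117) just at the short flap.

```bash
python3 - <<'E'
from h import *
A=cam("scene");B=cam("side")
f=lambda x,y:(x/5+225,y/5+185)
g=lambda x,y:(x/5+300,y/5+165)
for n,q in dict(LN=(113,55),LF=(60,265),SN=(702,97),SF=(693,312),LE1=(275,68),LE2=(235,275),SE1=(592,95)).items(): print("sc",n,onz(A,f(*q),.07).round(3))
for n,q in dict(SN=(66,63),SF=(308,43),LF=(445,375),LN=(136,408)).items(): print("si",n,onz(B,g(*q),.07).round(3))
for q in((354,222),(532,233)):print("sc band",onz(A,f(*q),.022).round(3))
for q in((237,276),(200,176)):print("si band",onz(B,g(*q),.026).round(3))
E
```

```text
sc LN [ 0.477 -0.22   0.07 ]
sc LF [ 0.659 -0.263  0.07 ]
sc SN [0.578 0.176 0.07 ]
sc SF [0.756 0.125 0.07 ]
sc LE1 [ 0.507 -0.109  0.07 ]
sc LE2 [ 0.684 -0.153  0.07 ]
sc SE1 [0.565 0.102 0.07 ]
si SN [0.577 0.168 0.07 ]
si SF [0.759 0.12  0.07 ]
si LF [ 0.66  -0.253  0.07 ]
si LN [ 0.476 -0.206  0.07 ]
sc band [ 0.612 -0.069  0.022]
sc band [0.64  0.048 0.022]
si band [ 0.61  -0.067  0.026]
si band [0.636 0.049 0.026]
```

```bash
python3 -m inch '0 0 0.098 0 0 0 0;0 0 0.098 0 0 0 0;0 0 0.098 0 0 0 0;0 0 0.098 0 0 0 0;0 0 0.098 0 0 0 0;0 0 0.098 0 0 0 0;0 0 0.098 0 0 0 0;0 0 0.098 0 0 0 0;0 0 0.098 0 0 0 0;0 0 0.098 0 0 0 0'
cat >> h.py <<'E'
def go(target):
    s=robot.state();M=R.from_quat(s["eef_rot"]).as_matrix()
    print("pos",s["ee_pos"].round(4),"q",s["joint_positions"].round(2),"t",s["time_s"],"xdir deg",np.degrees(np.arctan2(M[1,0],M[0,0])).round(2),"z",M[:,2].round(3),"F",s["contact_force"].round(1),"w",round(s["grip_width"],4),s["grip_force"])
    print("units",(M.T@(np.array(target)-s["ee_pos"])/.075).round(2))
E
python3 -c "
from h import *
go([.627,-.002,.21])"
```

```text
time_s: 1.4
ee_pos: [0.1498, 0.5549, 0.2309]
eef_rot: [0.786, 0.618, -0.0, 0.0]
contact_force: [0.6, 0.0, 0.2]
grip_width: 0.0852
grip_force: 0.0
pos [0.1498 0.5549 0.2309] q [1.1  0.18 1.61 0.   1.35 1.34] t 1.4 xdir deg 76.4 z [-0.    -0.001 -1.   ] F [0.6 0.  0.2] w 0.0852 0.0
units [-5.72  7.93  0.28]
```

```bash
python3 -m inch '0 0 0 -0.3 0.42 0 0;0 0 0 -0.44 0.61 0.02 0;0 0 0 -0.44 0.61 0.02 0;0 0 0 -0.44 0.61 0.02 0;0 0 0 -0.44 0.61 0.02 0;0 0 0 -0.44 0.61 0.02 0;0 0 0 -0.44 0.61 0.02 0;0 0 0 -0.44 0.61 0.02 0;0 0 0 -0.44 0.61 0.02 0'
python3 -c "
from h import *
go([.627,-.002,.21])"
```

```text
time_s: 2.52
ee_pos: [0.4716, 0.1832, 0.2192]
eef_rot: [0.784, 0.62, 0.0, -0.0]
contact_force: [-0.2, -0.5, -0.3]
grip_width: 0.0856
grip_force: 0.0
pos [0.4716 0.1832 0.2192] q [0.14 0.04 1.79 0.   1.31 0.37] t 2.525 xdir deg 76.68 z [-0.  0. -1.] F [-0.2 -0.5 -0.3] w 0.0856 0.0
units [-1.93  2.59  0.12]
```

```bash
python3 -m inch '0 0 0 -0.44 0.6 0.02 0;0 0 0 -0.44 0.6 0.02 0;0 0 0 -0.44 0.6 0.02 0;0 0 0 -0.4 0.5 0.02 0;0 0 0 -0.2 0.3 0.02 0;0 0 0 0 0 0 0;0 0 0 0 0 0 0'
python3 - <<'E'
from h import *
go([.627,-.002,.10])
c=cam("wrist");im=robot.grab_frame("wrist");cv2.imwrite("pics/w1.png",im[:,:,::-1])
h=cv2.cvtColor(im,cv2.COLOR_RGB2HSV)
m=cv2.inRange(h,(100,110,60),(130,255,255))
n,l,st,ce=cv2.connectedComponentsWithStats(m)
for i in range(1,n):
    if st[i,4]>15: print(st[i],ce[i].round(1),onz(c,ce[i],.028).round(4))
E
```

```text
time_s: 3.4
ee_pos: [0.6266, 0.0004, 0.2113]
eef_rot: [0.784, 0.62, -0.0, -0.001]
contact_force: [0.0, 1.6, -0.1]
grip_width: 0.0854
grip_force: 0.0
pos [6.266e-01 4.000e-04 2.113e-01] q [-0.19  0.31  1.49  0.    1.34  0.04] t 3.4 xdir deg 76.69 z [-0.001  0.001 -1.   ] F [ 0.   1.6 -0.1] w 0.0854 0.0
units [-0.03  0.01  1.48]
[304 140  26   8 175] [316.6 143.4] [0.6344 0.0469 0.028 ]
[306 242  24   9 123] [317.3 246.6] [ 0.6071 -0.0712  0.028 ]
```

View pics/w1.png

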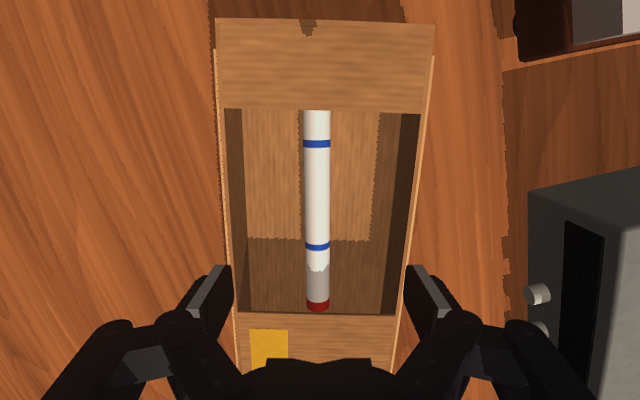

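The wrist picture shows the tube running from (317,110) to (317,305), with the bands at rows 143 and 247. The short flap's edge is at row 109, the long flap's at row 313, and the open fingers straddle the tube clear of the walls.

```bash
python3 - <<'E'
from h import *
go([.623,-.004,.007])
c=cam("wrist")
u=np.array([np.cos(np.radians(76.8)),np.sin(np.radians(76.8))])
T=np.array([.6207,-.012])
for uv in((317,109),(317,314)):
    p=onz(c,uv,.07);print(p.round(4),"along tube from centre",((p[:2]-T)@u).round(4))
E
python3 -m inch '0 0 0 0.06 0.06 0.5 0;0 0 0 0 0 0.5 0;0 0 0 0 0 0.5 0;0 0 0 0 0 0.5 0.3;0 0 0 0 0 0.4 0.5;0 0 0 0 0 0.2 0.5;0 0 0 0 0 0 0.5'
python3 -c "
from h import *
go([.623,-.004,.007])"
```

```text
pos [0.6266 0.0007 0.2115] q [-0.19  0.31  1.49  0.    1.34  0.04] t 3.45 xdir deg 76.73 z [-0.001  0.    -1.   ] F [ 0.2  0.1 -0.5] w 0.0856 0.0
units [-0.07 -0.03  2.73]
[0.643 0.081 0.07 ] along tube from centre 0.0956
[ 0.5921 -0.1338  0.07  ] along tube from centre -0.1252
time_s: 4.32
ee_pos: [0.6319, 0.0039, 0.0162]
eef_rot: [0.784, 0.621, -0.001, -0.001]
contact_force: [-0.6, 0.7, -0.3]
grip_width: 0.0429
grip_force: 0.3
pos [0.6319 0.0039 0.0162] q [-0.18  0.56  1.58  0.    1.    0.05] t 4.325 xdir deg 76.73 z [-0.002  0.    -1.   ] F [-0.6  0.7 -0.3] w 0.0429 0.27186473831534386
units [-0.13 -0.09  0.12]
```

```bash
python3 -m inch '0 0 0 -0.13 -0.08 0.06 0.5;0 0 0 0 0 0.06 0.55;0 0 0 0 0 0 0.6;0 0 0 0 0 0 0.62;0 0 0 0 0 0 0.62;0 0 0 0 0 0 0.62'
python3 -c "
from h import *
go([.623,-.004,.007])"
```

```text
time_s: 5.08
ee_pos: [0.6248, -0.005, 0.0079]
eef_rot: [0.784, 0.62, 0.0, 0.0]
contact_force: [0.0, -0.2, 0.4]
grip_width: 0.0322
grip_force: 0.0
pos [ 0.6248 -0.005   0.0079] q [-0.2   0.56  1.6   0.    0.98  0.03] t 5.075 xdir deg 76.69 z [ 0.  0. -1.] F [ 0.  -0.2  0.4] w 0.0322 0.0
units [ 0.01 -0.03  0.01]
```

Contact is expected at about 0.645; I'll close in small steps.

```bash
for c in 1; do python3 -m inch '0 0 0 0 0 0 0.64;0 0 0 0 0 0 0.645;0 0 0 0 0 0 0.645'; python3 -m inch '0 0 0 0 0 0 0.65;0 0 0 0 0 0 0.65'; done | egrep 'grip'
```

```text
grip_width: 0.0305
grip_force: 0.0
grip_width: 0.0303
grip_force: 1.6
```

```bash
python3 -m inch '0 0 0 0 0 0 0.655;0 0 0 0 0 0 0.655' | egrep 'grip'
```

```text
grip_width: 0.0297
grip_force: 8.1
```

```bash
python3 -m inch '0 0 0 0 0 0 0.658;0 0 0 0 0 0 0.658;0 0 0 0 0 -0.05 0.658;0 0 0 0 0 -0.05 0.658;0 0 0 -0.15 0 0 0.658;0 0 0 -0.25 0 0 0.658;0 0 0 -0.25 0 0 0.658;0 0 0 -0.25 0 0 0.658;0 0 0 0 0 0 0.658'; python3 - <<'E'
from h import *
go([.609,-.071,.016])
im=robot.grab_frame("wrist");cv2.imwrite("pics/w2.png",im[:,:,::-1])
E
```

```text
time_s: 7.08
ee_pos: [0.6088, -0.0728, 0.0153]
eef_rot: [0.785, 0.619, -0.0, 0.0]
contact_force: [0.2, 0.6, -1.0]
grip_width: 0.0294
grip_force: 12.5
pos [ 0.6088 -0.0728  0.0153] q [-0.31  0.53  1.63 -0.    0.98 -0.08] t 7.075 xdir deg 76.53 z [ 0. -0. -1.] F [ 0.2  0.6 -1. ] w 0.0294 12.526906281709671
units [ 0.02 -0.   -0.01]
```

View pics/w2.png

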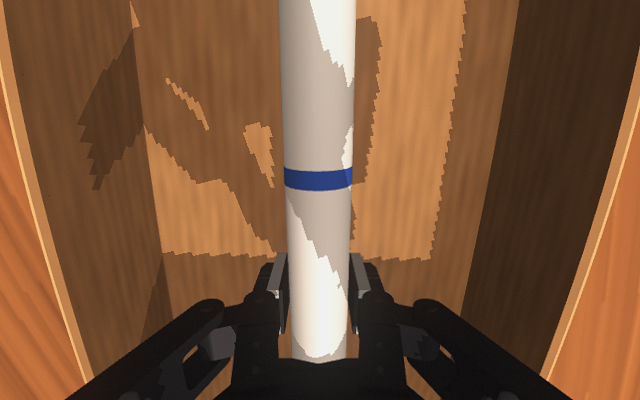

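```bash
python3 - <<'E'
from h import *
c=cam("wrist");p=onz(c,(318,168),.041);s=robot.state();print("band from grip",np.linalg.norm(p[:2]-s["ee_pos"][:2]).round(4), s["time_s"])
E
python3 -m inch '0 0.018 0 0 0 -0.058 0.658;0 0.018 0 0.002 0 -0.058 0.658;0 0.018 0 0.004 0 -0.058 0.658;0 0.018 0 0.006 0 -0.057 0.658;0 0.018 0 0.007 0 -0.057 0.658;0 0.018 0 0.009 0 -0.057 0.658;0 0.018 0 0.01 0 -0.056 0.658;0 0.018 0 0.012 0 -0.056 0.658;0 0 0 0 0 0 0.658;0 0 0 0 0 0 0.658'; python3 - <<'E'
from h import *
go([.609,-.071,.016])
a=robot.grab_frame("side")[150:270,270:410,::-1]
b=robot.grab_frame("scene")[165:265,230:390,::-1]
a=cv2.resize(a,(560,480));b=cv2.resize(b,(768,480))
cv2.imwrite("pics/s3.png",cv2.resize(np.hstack([a,b]),(797,288)))
E
```

```text
band from grip 0.0579 7.125
time_s: 8.38
ee_pos: [0.6091, -0.0703, 0.0497]
eef_rot: [0.779, 0.616, 0.088, -0.07]
contact_force: [0.8, 0.5, -1.0]
grip_width: 0.0292
grip_force: 12.5
pos [ 0.6091 -0.0703  0.0497] q [-0.43  0.48  1.64  0.25  1.08 -0.32] t 8.375 xdir deg 76.68 z [ 0.051  0.218 -0.975] F [ 0.8  0.5 -1. ] w 0.0292 12.516691535711288
units [-0.11  0.    0.44]
```

View pics/s3.png

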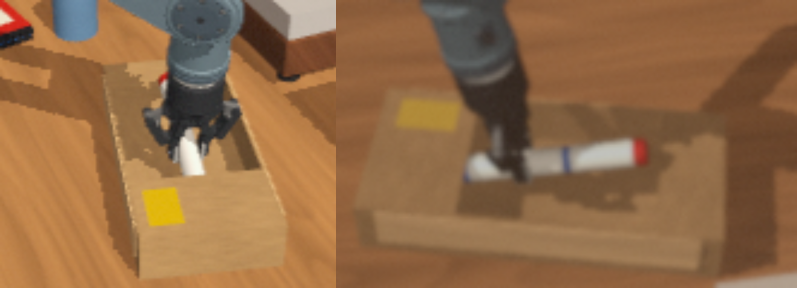

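The tube is tipped: its red short end is up in the opening at (640,151) in the right half, clear of the short flap. The long end is still beneath the long flap and the force reading is about zero.

```bash
python3 -m inch '0 0 0 0.1 0 0 0.658;0 0 0 0.2 0 0 0.658;0 0 0 0.25 0 0 0.658;0 0 0 0.25 0 0 0.658;0 0 0 0.25 0 0 0.658;0 0 0 0.25 0 0 0.658;0 0 0 0.25 0 0 0.658;0 0 0 0.25 0 0 0.658;0 0 0 0.1 0 0 0.658;0 0 0 0 0 0 0.658'; python3 - <<'E'
from h import *
go([.609,-.071,.016])
a=robot.grab_frame("side")[150:270,270:410,::-1]
b=robot.grab_frame("scene")[165:265,230:390,::-1]
a=cv2.resize(a,(560,480));b=cv2.resize(b,(768,480))
cv2.imwrite("pics/s4.png",cv2.resize(np.hstack([a,b]),(797,288)))
E
```

```text
time_s: 9.72
ee_pos: [0.6413, 0.0653, 0.0819]
eef_rot: [0.779, 0.617, 0.088, -0.07]
contact_force: [-0.8, -0.7, -0.3]
grip_width: 0.0296
grip_force: 12.5
pos [0.6413 0.0653 0.0819] q [-0.2   0.46  1.58  0.25  1.1  -0.08] t 9.725 xdir deg 76.74 z [ 0.052  0.218 -0.975] F [-0.8 -0.7 -0.3] w 0.0296 12.516956180334091
units [-2.02 -0.    0.44]
```

View pics/s4.png

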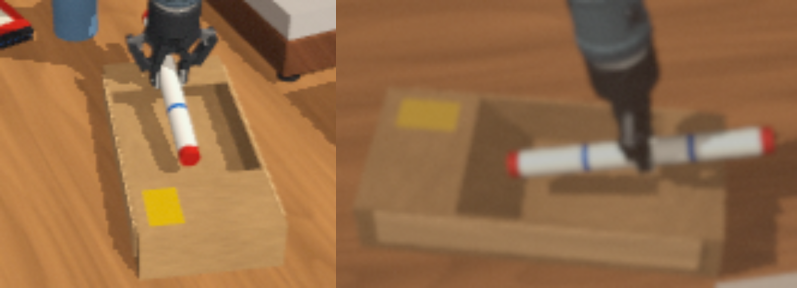

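Both red ends are now visible, and the long end (512,163) is well clear of the long flap's edge. I'll lift straight up and then level.

```bash
python3 -m inch '0 0 0 0.03 0 -0.15 0.658;0 0 0 0.06 0 -0.25 0.658;0 0 0 0.075 0 -0.325 0.658;0 0 0 0.075 0 -0.325 0.658;0 0 0 0.075 0 -0.325 0.658;0 0 0 0.075 0 -0.325 0.658;0 0 0 0.075 0 -0.325 0.658;0 0 0 0.075 0 -0.325 0.658;0 0 0 0.04 0 -0.2 0.658;0 0 0 0.02 0 -0.1 0.658'; python3 -m inch '0 -0.018 0 0 0 0 0.658;0 -0.036 0 0 0 0 0.658;0 -0.036 0 0 0 0 0.658;0 -0.036 0 0 0 0 0.658;0 -0.018 0 0 0 0 0.658;0 0 0 0 0 0 0.658;0 0 0 0 0 0 0.658;0 0 0 0 0 0 0.658;0 0 0 0 0 0 0.658'; python3 - <<'E'
from h import *
go([.641,.065,.27])
h={}
for n in("scene","side"):
    im=robot.grab_frame(n); h[n]=im
a=h["side"][90:250,270:430,::-1];b=h["scene"][130:250,230:390,::-1]
cv2.imwrite("pics/s5.png",np.hstack([cv2.resize(a,(360,360)),cv2.resize(b,(440,330),).copy() if 0 else cv2.resize(b,(440,360))]))
E
```

```text
time_s: 11.08
ee_pos: [0.6413, 0.0638, 0.2873]
eef_rot: [0.779, 0.616, 0.089, -0.069]
contact_force: [0.7, -0.6, -1.1]
grip_width: 0.0292
grip_force: 12.5
time_s: 12.2
ee_pos: [0.6411, 0.0637, 0.2857]
eef_rot: [0.784, 0.62, 0.0, 0.0]
contact_force: [0.2, 0.6, -1.1]
grip_width: 0.0295
grip_force: 12.5
pos [0.6411 0.0637 0.2857] q [-0.08  0.3   1.36  0.    1.49  0.15] t 12.2 xdir deg 76.65 z [ 0.  0. -1.] F [ 0.2  0.6 -1.1] w 0.0295 12.526607662439346
units [ 0.02 -0.    0.21]
```

View pics/s5.png

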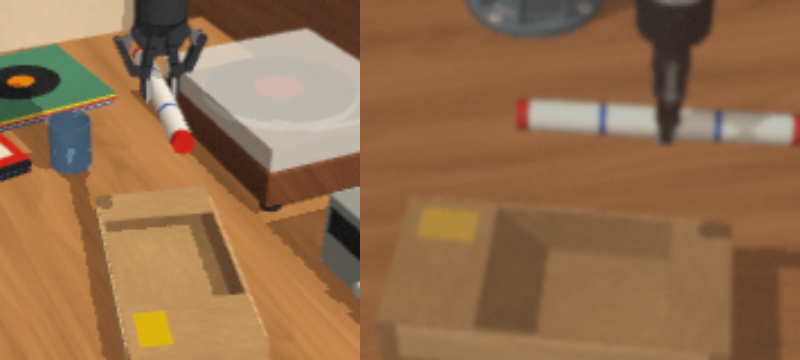

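The tube is held level (red ends at (523,115) and (797,130) in the right half), parallel to the carton and about 0.29 m up. The mug and carton have not moved.

```bash
python3 -c "
from bench import robot
print(robot.hand_in())"
```

```text
the job is handed in; nothing more can be done
None
```

I drew the tube out of the carton and handed the job in with it held level about 0.29 m above the table, pinched at 12.5 N; it had taken about 12 s of the 40 s allowed, and the verdict was not shown.

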